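# Open the press-and-turn etchant jar

### The arm

A 7-joint arm with a two-finger parallel gripper is mounted at the origin on the work surface. World frame = base frame: x ahead of the robot, y to its left, z up, the work surface at z = 0. Lengths are in m, angles in degrees, forces in N, time in s.
With the tool pointing down it reaches from about 0.4 to 0.85 m from the base axis. Payload 4.4 kg.
Tool frame: the origin (TCP) lies on the mounting face of the last link; the fingertips stand 199 mm ahead of it and the grasp point (between the pads) lies ctrl.tcp_to_grasp ahead of it (ctrl.tcp_to_grasp is the distance from the TCP to the grasp point, in m); z points along the fingers, y is the line along which they close (so a half turn about z gives the same grasp; the last joint's range is limited). The gripper opens to 94 mm and grips with 3 to 60 N. Pads are 16 mm wide; open, the fingers measure 119 mm over their backs; the gripper's body (75 mm by 177 mm) begins 78 mm behind the grasp point.
Start: joints at [71.574, 36.005, 2.206, 86.941, -1.547, 57.084, -1.146], TCP at [0.164, -0.629, 0.405] pointing down, gripper open.
Joint ranges: [-175.42, 175.42], [-21.48, 121.26], [-71.46, 75.88], [10.55, 141.38], [-63.04, 243.04], [13.31, 113.54], [-168.57, 168.57]. Speed limits (degrees/s): [147.25, 147.25, 180, 180, 180, 180, 180].

### API

Orientations are given as [roll, pitch, yaw] about the fixed x, y, z axes, in that order (R = Rz(yaw) Ry(pitch) Rx(roll)).
In Python, from station import ctrl gives the robot as it stands.
- The arm moves only by the tool move_arm, never from a script. Its argument "increments" is a list that holds one entry, the list of rows, each a list of 7 numbers: the shift along the tool's x, y, z as a fraction of full scale, then the turn, a rotation vector about the tool's x, y, z as a fraction of full scale, then the opening, from -1 (shut) to 1 (fully open). A call has 1 to 20 rows; each row is the pose to reach, as a shift and turn from the pose commanded when the call began, along the tool's axes at that moment, turning the shorter way round; what a row does not reach only later rows make up. Full scale, the value 1, is 0.12 m for a shift and 180 degrees for a turn. A row lasts 1/12 s, in which the tool goes at most 41.7 mm and 7.16 degrees, less where a joint would pass 70% of its speed; a pose out of reach is approached as far as the arm can. A call with a number of a shift or a turn outside -1 to 1 is refused whole. A call with a gripper value outside its range is refused whole. The fingers move at their own pace and stop on an object; "squeeze" is the grip in N (left out, the last holds). Time passes only in rows, so rows that repeat a pose let the fingers close. It gives the time, the measured TCP pose, the force, the opening and the grip force at its end, in the units of the state.
- ctrl.observe(): the state, without advancing time (a new reading comes with each control period).
- ctrl.capture(name): name is "scene" or "top"; returns a dict with "img" (480x640x3 uint8, red, green, blue), "fx", "fy", "cx", "cy" (pixels), "eye" and "attitude" of the camera in the world. Camera axes: x right, y down, z forward; pixel columns grow to the right and rows downward; lengths in m; the calibration is good to about 2 mm. A picture is of the moment at which its call begins. There is no depth.
- ctrl.finish_job(): hands the job in; it is judged then, once.
Trained networks look in a picture, given as the dict that the camera call returned (one of the last four; its "shot" number tells which), for a name from the list of things; names that differ only in an ending like _2 or _b are one class to them, and where a whole thing is asked for, a point or a joint stands for the part that bears it (a point fixed in the world has none). Each returns a list of dicts, best first, with "conf" (0 to 1); they miss things now and then, are a little off and sometimes report something else, mostly with a low value. They report only what shows in the picture. A call takes as long as a camera call.
- ctrl.regions_of(label, picture): "pixels" (480x640 bool, what is visible of it) and "box" ([left, top, right, bottom] as shares, 0 to 1, of the picture: columns of its width, rows of its height, round what is visible of it).
- ctrl.tip_of(label, picture): "location" ([row, column] as shares, 0 to 1, of the picture: columns of its width, rows of its height: a listed point, or the origin of a listed thing).
The state is a dict: "time_s": time; "q": joint angles; "joint_velocities": joint speeds; "joint_torque": joint torques, N m; "position": TCP position; "orientation": TCP orientation; "wrist_force": force on the tool from outside, world axes, zero at the start; "wrist_torque": the same for the moment, N m; "finger_gap": opening from 0.0 (shut) to 1.0 (fully open); "grip_force": force on a finger pad.
Only numpy, scipy, OpenCV 4.12 (cv2) and the standard library are available. Lean on these libraries where they do the work, as an engineer would, in place of code of your own. Each camera call takes 0.05 s, during which the arm holds its last target. There are 200 camera calls.

### The job

Open the etchant jar in the bolted holder: press its safety cap down against the spring to its firm bottom, turn it anticlockwise while it is held down until it is free, and lift it off, all gently, without forcing it. Then set the cap down, not dropped, mouth down and lying flat wholly inside the white dish, let go of it, and leave the dish and the other things on the bench where they are.

Things in the scene. Friction and masses are not known exactly. Their poses are not given: they have to be found in the camera images.
- jar: White plastic etchant jar, 76 mm across, upright in a grey holder on a round steel foot 110 mm across, bolted down (cannot move). Origin: centre of the foot's underside on the bench; z up the jar's axis. The shoulder ends 84 mm up; above it a smooth collar 45 mm across runs up into the cap and slips inside it as the cap goes down. A spring plunger in the mouth pushes the cap up.
- cap: Black ribbed press-and-turn safety cap, 54 mm across, 38 mm tall, 30 to 55 g, hollow from below (top 12 mm solid). Origin: centre of its lower rim; z up. Starts locked on the jar, x axis along the jar's x axis, rim 103 mm above the bench, 2 mm side play. More than 30 N between cap and jar damages the catch.
- cap_top (a point): Centre of the cap's flat top, 38 mm above its rim (141 mm above the bench at the start); a thin rib crosses it along the cap's x. To free the cap press it down to its firm bottom, 4 to 14 mm down, different each time and not visible; only in the last 1.5 mm before the bottom do its two inner lugs clear the catch teeth.
- jar_spring (a point): Plunger's upper end at the start, on the jar's axis 129 mm above the bench, inside the cap (does not move along). The spring takes 5 N to start and 0.45 N more per mm: 7 to 11 N at the bottom, where force then climbs steeply; press with 13 to 17 N.
- jar_neck (a point): On the jar's axis at the catch teeth, 105 mm above the bench. With the cap held at its bottom, turn it anticlockwise seen from above: lugs are past the teeth after 50 degrees and meet an end wall at 80; 64 is mid-gap. There the cap lifts straight off, clear of the neck after 30 mm.
- dish: Loose white porcelain dish, round, 120 mm across the rim, 112 mm across the foot, 14 mm tall, wall 4 mm, floor 4 mm thick. Origin: centre of its underside; z up.
- mount_a: Bystander: black moulded specimen puck, 30 mm across, 20 mm tall, with a steel inset on top; origin at the centre of its underside
- mount_b: Bystander: a second, identical specimen puck; origin at the centre of its underside
- amber_bottle: Bystander: amber bottle 66 mm across, 170 mm tall; origin at the centre of its underside
- squat_jar: Bystander: small amber jar 60 mm across, 75 mm tall; origin at the centre of its underside
- beaker: Bystander: glass beaker 70 mm across, 85 mm tall; origin at the centre of its underside
- screwdriver: Bystander: screwdriver lying flat, 170 mm long; origin on the bench under its mid-length, x towards the blade

How it is judged (in metres and radians):
On the way, in this order (a step that is already met when the one before it is completed fails the run):
1. the cap is turned at least 46 degrees from its locked position while still on the neck (angle between the x axis of cap and the x axis of jar, either way round above 0.8 rad and z of cap in the frame of jar below 0.11 m and horizontal distance between cap and jar below 0.006 m), for 0.05 s.
2. the cap is lifted clear off the neck (its rim more than 20 mm higher than at the start) (z of cap in the frame of jar above 0.123 m), for 0.1 s.
At the end, for the whole second after the job is handed in: the cap rests mouth down on the dish's floor (its rim less than 8 mm above the dish's underside, tilted less than 0.08 rad), its axis within 26 mm of the dish's centre, cap and dish at rest, the cap let go (horizontal distance between cap and dish below 0.026 m and z of cap in the frame of dish below 0.008 m and angle between cap's own z axis and vertical below 0.08 rad and linear speed of each of cap, dish below 0.02 m/s); the robot touches nothing.
It fails at once if cap and jar press on each other with more than 30 N (forcing the catch, the bottom or the end wall) (contact force between cap and jar above 30 N).
It fails at once if the cap is let go in the air (away from the jar, its rim more than 25 mm above the bench, no finger touching it) (horizontal distance between cap and jar above 0.03 m and height (world z) of cap above 0.025 m and not (contact force between the fingers and cap above 0.05 N)).
It fails at once if the dish is pushed more than 30 mm (distance of dish from where it was at the start of the episode above 0.03 m).
It fails at once if another thing on the bench is moved more than 30 mm (distance of any of mount_a, mount_b, amber_bottle, squat_jar, beaker, screwdriver from where it was at the start of the episode above 0.03 m).
It also fails if it takes over 58 s, if anything falls off the work surface, if the arm or the gripper's body presses on something with over 40 N, if the wrist force passes 120 N, or if a joint passes its speed limit or range.

## Working session

There is one attempt and no reset: what is moved stays moved. The work goes in short steps, Python scripts to look and compute and a tool call to move; the robot and the scene stay as the last step left them, time stands still between calls to the robot, and variables do not carry over. Pictures are saved under pics/ and viewed, at most 10 in all, crops included, and the job is handed in when it is done.

Besides the shell and the picture viewer there is one more tool, called after "Emit:" by a JSON object that holds its "method" and its "body". move_arm: Moves the arm, as the interface text tells. Its arguments: {"type":"object","properties":{"increments":{"type":"array","items":{"type":"array","items":{"type":"array","items":{"type":"number","minimum":-1,"maximum":1}}}},"squeeze":{"type":"number"}},"required":["increments"]}

```bash
mkdir -p pics
cat > h.py <<'E'
import numpy as np, cv2
from station import ctrl
from scipy.spatial.transform import Rotation as R
def att(a):
    a=np.array(a,float)
    if a.shape==(3,3): return a
    return R.from_euler('xyz',a,degrees=True).as_matrix()
def ray(c,px):  # px=(row,col) shares
    v=px[1]*640; u=px[0]*480
    d=np.array([(v-c['cx'])/c['fx'],(u-c['cy'])/c['fy'],1])
    d=att(c['attitude'])@d
    return np.array(c['eye']),d/np.linalg.norm(d)
def tri(rs):
    A=np.zeros((3,3));b=np.zeros(3)
    for e,d in rs:
        P=np.eye(3)-np.outer(d,d);A+=P;b+=P@e
    x=np.linalg.solve(A,b)
    return x,[np.linalg.norm((np.eye(3)-np.outer(d,d))@(x-e)) for e,d in rs]
def atz(r,z):
    e,d=r;return e+d*(z-e[2])/d[2]
def save(c,n): cv2.imwrite('pics/'+n,cv2.cvtColor(c['img'],cv2.COLOR_RGB2BGR))
E
python3 - <<'E'
from h import *
print(ctrl.observe(),ctrl.tcp_to_grasp)
cs={n:ctrl.capture(n) for n in('scene','top')}
for n,c in cs.items():
    save(c,n+'0.png');print(n,c['eye'],c['attitude'],c['fx'],c['fy'],c['cx'],c['cy'])
for l in 'jar cap cap_top jar_neck dish mount_a amber_bottle squat_jar beaker screwdriver'.split():
    P={n:ctrl.tip_of(l,c)[:2] for n,c in cs.items()}
    for n in P:
        for p in P[n]: print(l,n,round(p['conf'],2),np.round(np.array(p['location'])*[480,640],1))
    if all(P.values()):
        x,r=tri([ray(cs[n],P[n][0]['location']) for n in cs]);print('   ->',x.round(4),np.round(r,4))
E
python3 - <<'E'
import cv2,numpy as np
a=cv2.imread('pics/scene0.png');b=cv2.imread('pics/top0.png')
cv2.imwrite('pics/both0.png',cv2.resize(np.vstack([a,b]),(400,600)) if 0 else cv2.resize(np.hstack([a,b]),(800,300)))
E
```

```text
{'time_s': 0.0, 'q': array([71.57404924, 36.05726264,  2.20416308, 86.99544975, -1.54661073,
       57.08360582, -1.14592899]), 'joint_velocities': array([ 0.03976596,  0.00468283,  0.05333832, -0.06539024, -0.05135853,
       -0.05317553, -0.03495106]), 'joint_torque': array([ 4.83540555e-05, -5.49728107e+01,  1.14352327e+00, -1.86630750e+01,
       -5.21604123e-02,  2.36076739e-02,  1.50312080e-04]), 'position': array([ 0.1644027 , -0.62856268,  0.40377607]), 'orientation': array([-1.79893435e+02,  2.56661593e-03,  1.46548005e+01]), 'wrist_force': array([-0.03950819, -0.0269457 , -0.04862287]), 'wrist_torque': array([ 0.02210463, -0.01781686, -0.05461633]), 'grip_force': 0.0, 'finger_gap': 1.000627950384371} 0.1804
scene [ 1.29754958 -0.29828403  0.81805116] [-131.73731146    0.78250968   69.73256554] 525.6125035320612 525.6125035320612 315.8488054482372 237.59010040866062
top [ 0.49105276 -0.00240503  1.04280115] [-1.76926324e+02 -1.51513221e-01 -8.91914583e+01] 439.2386134983969 439.2386134983969 315.5124692953096 240.183322562936
jar scene 0.67 [249.4 393.7]
jar top 0.69 [243.  
[... 639 characters left out ...]
nt_a scene 0.6 [280. 331.]
mount_a scene 0.5 [253.5 316.4]
mount_a top 0.68 [233.  314.4]
mount_a top 0.66 [263.4 312.6]
   -> [ 0.5644 -0.0029 -0.0105] [0.0016 0.0016]
amber_bottle scene 0.9 [206.4 484.2]
amber_bottle top 0.98 [268.4 122.2]
   -> [ 0.4717  0.4489 -0.0037] [0.0049 0.0049]
squat_jar scene 0.66 [200.4 402.2]
squat_jar scene 0.61 [320.4 144.5]
squat_jar top 0.57 [247.  475.7]
   -> [ 0.6367 -0.0992  0.3781] [0.1824 0.1824]
beaker scene 0.57 [325.  359.3]
beaker top 0.72 [176.5 316.5]
beaker top 0.49 [239.9 234. ]
   -> [ 0.7021 -0.0018 -0.0051] [0.0029 0.0029]
screwdriver scene 0.96 [260.1 159. ]
screwdriver top 0.74 [317.6 453.9]
   -> [ 0.3662 -0.342  -0.0127] [0.0048 0.0048]
```

View pics/both0.png

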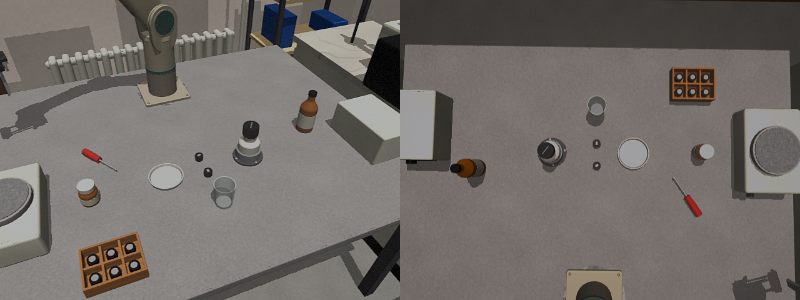

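Run:
```python
from h import *
c=ctrl.capture('top');s=ctrl.capture('scene')
for l in ('dish','cap'):
    for n,k in (('top',c),('scene',s)):
        for r in ctrl.regions_of(l,k)[:2]:
            p=r['pixels'].astype(np.uint8);cs=max(cv2.findContours(p,0,2)[0],key=len)
            e=cv2.fitEllipse(cs); print(l,n,round(r['conf'],2),p.sum(),e)
            for z in (.014,.141): print('  ',z,atz(ray(k,(e[0][1]/480,e[0][0]/640)),z).round(4))
cv2.imwrite('pics/captop.png',cv2.cvtColor(cv2.resize(c['img'][200:285,185:300],None,fx=5,fy=5,interpolation=cv2.INTER_CUBIC),cv2.COLOR_RGB2BGR))
```

```text
dish top 0.89 1963 ((373.084716796875, 245.26275634765625), (48.847816467285156, 49.377872467041016), 92.9755630493164)
   0.014 [ 0.5363 -0.1395  0.014 ]
   0.141 [ 0.5307 -0.1226  0.141 ]
dish scene 0.76 1933 ((264.6051330566406, 281.95074462890625), (42.7873649597168, 55.74407958984375), 81.56368255615234)
   0.014 [ 0.5408 -0.1455  0.014 ]
   0.141 [ 0.6603 -0.1696  0.141 ]
cap top 0.96 605 ((233.44012451171875, 240.51316833496094), (26.33971405029297, 28.266176223754883), 93.78485870361328)
   0.014 [0.5428 0.188  0.014 ]
   0.141 [0.5364 0.1645 0.141 ]
cap scene 0.68 686 ((400.4835510253906, 207.0542449951172), (27.775754928588867, 30.764888763427734), 0.8941727876663208)
   0.014 [0.4176 0.236  0.014 ]
   0.141 [0.5566 0.1516 0.141 ]
```

View pics/captop.png

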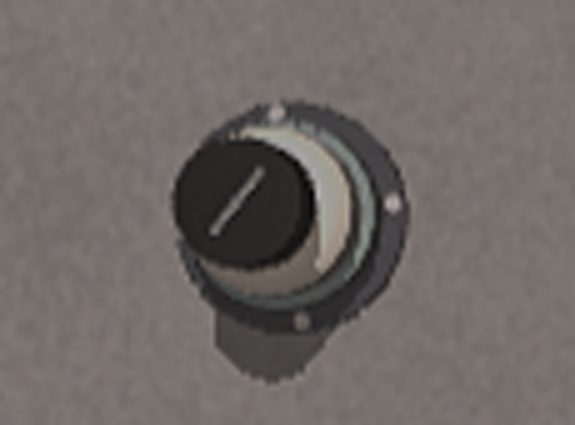

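The composite shows a black cap on its jar at top-view pixel (231,240) with the rib visible, the white dish at (373,245), and free space around both. I measure the cap at about (0.536, 0.1655) with its top at z≈0.142, and the dish at about (0.537, -0.141). I'm setting out now.

Emit:
{"method": "move_arm", "body": {"increments": [[[0.15, -0.08, 0, 0, 0, 0, 1], [0.4, -0.2, 0, 0, 0, 0, 1], [0.7, -0.35, 0, 0, 0, 0, 1], [0.95, -0.47, 0, 0, 0, 0, 1], [1, -0.5, 0, 0, 0, 0, 1]]]}}

```text
time_s: 1.82
position: [0.2713, -0.5362, 0.4047]
orientation: [-179.9, -0.3, 15.1]
wrist_force: [-0.3, 0.3, 0.1]
finger_gap: 0.999
grip_force: 0.0
```

Emit:
{"method": "move_arm", "body": {"increments": [[[0.25, -0.12, 0, 0, 0, 0, 1], [0.5, -0.25, 0, 0, 0, 0, 1], [0.75, -0.38, 0, 0, 0, 0, 1], [1, -0.5, 0, 0, 0, 0, 1]]]}}

```text
time_s: 2.15
position: [0.367, -0.4511, 0.4049]
orientation: [180.0, -0.0, 14.6]
wrist_force: [0.5, 0.9, 0.6]
finger_gap: 0.999
grip_force: 0.0
```

Emit:
{"method": "move_arm", "body": {"increments": [[[0.2, -0.2, 0, 0, 0, 0, 1], [0.4, -0.4, 0, 0, 0, 0, 1], [0.6, -0.6, 0, 0, 0, 0, 1], [0.8, -0.8, 0, 0, 0, 0, 1], [1, -1, 0, 0, 0, 0, 1]]]}}

```text
time_s: 2.57
position: [0.4526, -0.3045, 0.4049]
orientation: [180.0, -0.0, 14.6]
wrist_force: [1.3, -0.2, 0.3]
finger_gap: 1.0
grip_force: 0.0
```

Emit:
{"method": "move_arm", "body": {"increments": [[[0.15, -0.25, 0, 0, 0, 0, 1], [0.3, -0.5, 0, 0, 0, 0, 1], [0.45, -0.75, 0, 0, 0, 0, 1], [0.6, -1, 0, 0, 0, 0, 1]]]}}

```text
time_s: 2.9
position: [0.4916, -0.17, 0.4049]
orientation: [180.0, -0.0, 14.6]
wrist_force: [1.1, -0.1, -0.4]
finger_gap: 1.002
grip_force: 0.0
```

Emit:
{"method": "move_arm", "body": {"increments": [[[0.1, -0.25, 0, 0, 0, 0, 1], [0.2, -0.5, 0, 0, 0, 0, 1], [0.3, -0.75, 0, 0, 0, 0, 1], [0.4, -1, 0, 0, 0, 0, 1], [0.4, -1, 0, 0, 0, 0, 1]]]}}

```text
time_s: 3.32
position: [0.5083, -0.0362, 0.4049]
orientation: [-179.8, -0.1, 15.2]
wrist_force: [0.7, 0.4, 0.8]
finger_gap: 0.999
grip_force: 0.0
```

Emit:
{"method": "move_arm", "body": {"increments": [[[0.1, -0.25, 0, 0, 0, -0.035, 1], [0.2, -0.5, 0, 0, 0, -0.07, 1], [0.3, -0.75, 0, 0, 0, -0.1, 1], [0.4, -1, 0, 0, 0, -0.135, 1], [0.4, -1, 0, 0, 0, -0.1667, 1]]]}}

```text
time_s: 3.73
position: [0.5239, 0.0919, 0.4051]
orientation: [-179.9, -0.3, 45.5]
wrist_force: [-0.2, 0.3, -0.1]
finger_gap: 1.0
grip_force: 0.0
```

Emit:
{"method": "move_arm", "body": {"increments": [[[0.15, -0.1, 0, 0, 0, -0.035, 1], [0.3, -0.2, 0, 0, 0, -0.07, 1], [0.45, -0.3, 0, 0, 0, -0.1, 1], [0.53, -0.39, 0, 0, 0, -0.135, 1], [0.554, -0.407, 0, 0, 0, -0.1667, 1], [0.554, -0.407, 0, 0, 0, -0.1667, 1], [0.554, -0.407, 0, 0, 0, -0.1667, 1]]]}}

```text
time_s: 4.32
position: [0.5368, 0.1659, 0.4045]
orientation: [180.0, 0.0, 74.5]
wrist_force: [0.1, -0.2, 0.7]
finger_gap: 1.001
grip_force: 0.0
```

Run:
```python
from h import *
c=ctrl.capture('scene');t=ctrl.capture('top')
o=ctrl.observe();print(o['position'],o['orientation'],o['q'].round(1),o['wrist_force'])
im=np.hstack([cv2.resize(c['img'][120:300,300:500],(400,360)),cv2.resize(t['img'][150:330,140:340],(400,360))])
cv2.imwrite('pics/above.png',cv2.cvtColor(im,cv2.COLOR_RGB2BGR))
# rib line in initial top picture
b=cv2.imread('pics/top0.png');s=cv2.imread('pics/scene0.png')
# check of the jar foot circle from the top view: dark steel ring, several labels
for n,k in (('jar',t),('jar',c)):
    for r in ctrl.regions_of('jar',k)[:2]: print(r['conf'],np.array(r['box'])*[640,480,640,480])
# project predicted cap outlines on the first picture
def proj(k,P):
    q=(P-np.array(k['eye']))@att(k['attitude']);return np.c_[q[:,0]/q[:,2]*k['fx']+k['cx'],q[:,1]/q[:,2]*k['fy']+k['cy']]
a=np.linspace(0,2*np.pi,60)
for im,k,x0,y0,n in ((b,t,165,190,'t'),(s,c,335,150,'s')):
    w=cv2.resize(im[y0:y0+130,x0:x0+130],None,fx=3,fy=3,interpolation=cv2.INTER_CUBIC)
    for r,z,col in ((.027,.141,(0,255,0)),(.027,.103,(0,255,255)),(.055,.0,(0,0,255))):
        P=np.c_[.536+r*np.cos(a),.1655+r*np.sin(a),0*a+z]
        cv2.polylines(w,[((proj(k,P)-[x0,y0]+.5)*3).round().astype(np.int32)],True,col,1)
    cv2.imwrite(f'pics/ov{n}.png',w)
cv2.imwrite('pics/ov.png',np.hstack([cv2.imread('pics/ovt.png'),cv2.imread('pics/ovs.png')]))
```

```text
[0.53673944 0.16536799 0.40463777] [1.79982045e+02 5.00232286e-02 7.44336812e+01] [ -8.9  29.4 -16.8 101.   10.5  51.2 -45.8] [-0.73580245 -0.45260789  0.15620666]
0.72 [227.328 217.008 265.92  267.6  ]
0.94 [369.024 216.288 419.328 267.408]
```

View pics/ov.png

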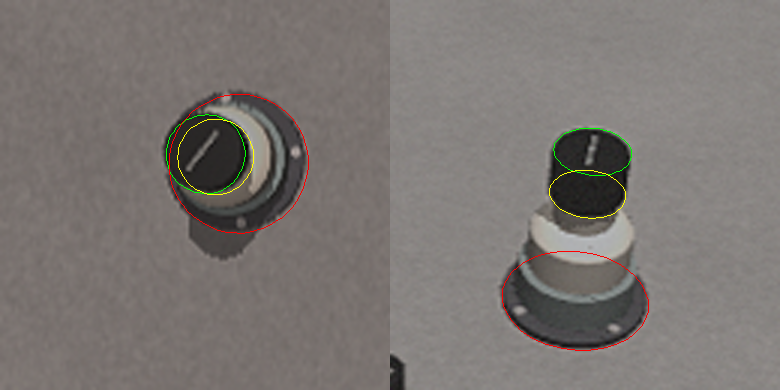

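View pics/above.png

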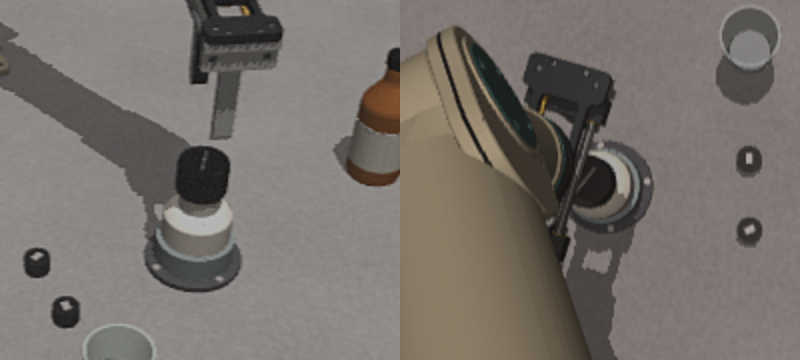

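The overlays put the green, yellow and red circles at (0.536, 0.1655) within a pixel of the cap and foot in both views. The second picture shows the fingers straddling the cap, so I'm descending and closing softly.

Emit:
{"method": "move_arm", "body": {"increments": [[[0, 0, 0.12, 0, 0, 0, 1], [0, 0, 0.3, 0, 0, 0, 1], [0, 0, 0.5, 0, 0, 0, 1], [0, 0, 0.65, 0, 0, 0, 1], [0, 0, 0.74, 0, 0, 0, 1], [0, 0, 0.785, 0, 0, 0, 1], [0, 0, 0.785, 0, 0, 0, 1], [0, 0, 0.785, 0, 0, 0, 1]]], "squeeze": 3}}

```text
time_s: 5.18
position: [0.5368, 0.1667, 0.3111]
orientation: [179.9, -0.0, 74.6]
wrist_force: [-0.2, 0.1, -0.1]
finger_gap: 1.004
grip_force: 0.0
```

Emit:
{"method": "move_arm", "body": {"increments": [[[0, 0, 0, 0, 0, 0, 0.5], [0, 0, 0, 0, 0, 0, 0.35], [0, 0, 0, 0, 0, 0, 0.3], [0, 0, 0, 0, 0, 0, 0.25], [0, 0, 0, 0, 0, 0, 0.2], [0, 0, 0, 0, 0, 0, 0.15], [0, 0, 0, 0, 0, 0, 0.1], [0, 0, 0, 0, 0, 0, 0.05], [0, 0, 0, 0, 0, 0, 0]]], "squeeze": 3}}

```text
time_s: 5.93
position: [0.5369, 0.1666, 0.3107]
orientation: [179.9, -0.0, 74.7]
wrist_force: [2.0, -0.4, 0.9]
finger_gap: 0.584
grip_force: 3.0
```

Run:
```python
from h import *
o=ctrl.observe();print({k:np.round(v,4) for k,v in o.items() if k!='joint_torque'})
```

```text
{'time_s': np.float64(5.9333), 'q': array([-10.5865,  36.4298, -14.6206, 106.1408,  13.7864,  39.0786,
       -48.5557]), 'joint_velocities': array([-0.0498, -0.0008,  0.0011,  0.0829,  0.0914, -0.0603,  0.    ]), 'position': array([0.5369, 0.1666, 0.3107]), 'orientation': array([ 1.79938e+02, -2.40000e-02,  7.46592e+01]), 'wrist_force': array([ 2.0229, -0.4422,  0.9192]), 'wrist_torque': array([-0.1962, -0.4171,  0.0083]), 'grip_force': np.float64(3.0002), 'finger_gap': np.float64(0.5839)}
```

Emit:
{"method": "move_arm", "body": {"increments": [[[0, 0.008, 0, 0, 0, 0, 0], [0, 0.008, 0, 0, 0, 0, 0], [0, 0.008, 0, 0, 0, 0, 0]]]}}

```text
time_s: 6.18
position: [0.5373, 0.1665, 0.3106]
orientation: [-180.0, 0.0, 74.7]
wrist_force: [-1.6, 0.2, 2.7]
finger_gap: 0.586
grip_force: 3.0
```

Emit:
{"method": "move_arm", "body": {"increments": [[[0, 0.008, 0, 0, 0, 0, 0], [0, 0.008, 0, 0, 0, 0, 0], [0, 0.008, 0, 0, 0, 0, 0]]]}}

```text
time_s: 6.43
position: [0.5377, 0.1665, 0.3104]
orientation: [-179.9, 0.0, 74.7]
wrist_force: [-3.6, 1.4, 3.4]
finger_gap: 0.581
grip_force: 3.0
```

Emit:
{"method": "move_arm", "body": {"increments": [[[0, -0.01, 0, 0, 0, 0, 0], [0, -0.01, 0, 0, 0, 0, 0], [0, -0.01, 0, 0, 0, 0, 0]]]}}

```text
time_s: 6.68
position: [0.5373, 0.1665, 0.3105]
orientation: [180.0, -0.0, 74.7]
wrist_force: [-1.1, 0.5, 2.5]
finger_gap: 0.585
grip_force: 3.0
```

Emit:
{"method": "move_arm", "body": {"increments": [[[0, 0, 0, 0, 0, 0, 0], [0, 0, 0, 0, 0, 0, 0], [0, 0, 0, 0, 0, 0, 0]]], "squeeze": 12}}

```text
time_s: 6.93
position: [0.5373, 0.1665, 0.3105]
orientation: [180.0, -0.0, 74.7]
wrist_force: [0.4, 0.3, 1.6]
finger_gap: 0.582
grip_force: 12.0
```

Balanced; increase the grip and begin pressing.

Emit:
{"method": "move_arm", "body": {"increments": [[[0, 0, 0, 0, 0, 0, 0], [0, 0, 0, 0, 0, 0, 0], [0, 0, 0, 0, 0, 0, 0]]], "squeeze": 45}}

```text
time_s: 7.18
position: [0.5373, 0.1665, 0.3105]
orientation: [180.0, -0.0, 74.7]
wrist_force: [0.5, 0.8, 1.7]
finger_gap: 0.571
grip_force: 45.0
```

Emit:
{"method": "move_arm", "body": {"increments": [[[0, 0, 0.008, 0, 0, 0, -0.2], [0, 0, 0.016, 0, 0, 0, -0.2], [0, 0, 0.025, 0, 0, 0, -0.2], [0, 0, 0.025, 0, 0, 0, -0.2]]], "squeeze": 45}}

```text
time_s: 7.52
position: [0.5373, 0.1665, 0.3077]
orientation: [180.0, -0.0, 74.7]
wrist_force: [-1.3, 0.6, 5.2]
finger_gap: 0.571
grip_force: 45.0
```

Emit:
{"method": "move_arm", "body": {"increments": [[[0, 0, 0.008, 0, 0, 0, -0.2], [0, 0, 0.008, 0, 0, 0, -0.2]]]}}

```text
time_s: 7.68
position: [0.5373, 0.1665, 0.3068]
orientation: [180.0, -0.0, 74.7]
wrist_force: [-1.4, 0.1, 6.4]
finger_gap: 0.57
grip_force: 45.0
```

Emit:
{"method": "move_arm", "body": {"increments": [[[0, 0, 0.006, 0, 0, 0, -0.2], [0, 0, 0.006, 0, 0, 0, -0.2]]]}}

```text
time_s: 7.85
position: [0.5373, 0.1665, 0.3062]
orientation: [180.0, -0.0, 74.7]
wrist_force: [-0.8, 0.1, 6.7]
finger_gap: 0.572
grip_force: 45.0
```

Emit:
{"method": "move_arm", "body": {"increments": [[[0, 0, 0.008, 0, 0, 0, -0.2], [0, 0, 0.008, 0, 0, 0, -0.2]]]}}

```text
time_s: 8.02
position: [0.5372, 0.1665, 0.3052]
orientation: [180.0, -0.0, 74.7]
wrist_force: [-1.3, 0.1, 7.0]
finger_gap: 0.571
grip_force: 45.0
```

Emit:
{"method": "move_arm", "body": {"increments": [[[0, 0, 0.006, 0, 0, 0, -0.2], [0, 0, 0.006, 0, 0, 0, -0.2]]]}}

```text
time_s: 8.18
position: [0.5373, 0.1665, 0.3046]
orientation: [180.0, -0.0, 74.7]
wrist_force: [-1.0, -0.6, 7.4]
finger_gap: 0.572
grip_force: 45.0
```

Emit:
{"method": "move_arm", "body": {"increments": [[[0, 0, 0.008, 0, 0, 0, -0.2], [0, 0, 0.008, 0, 0, 0, -0.2]]]}}

```text
time_s: 8.35
position: [0.5372, 0.1665, 0.3036]
orientation: [180.0, -0.0, 74.7]
wrist_force: [-1.3, 0.5, 7.5]
finger_gap: 0.574
grip_force: 45.0
```

Emit:
{"method": "move_arm", "body": {"increments": [[[0, 0, 0.006, 0, 0, 0, -0.2], [0, 0, 0.006, 0, 0, 0, -0.2]]]}}

```text
time_s: 8.52
position: [0.5372, 0.1665, 0.303]
orientation: [180.0, -0.0, 74.7]
wrist_force: [-1.8, -0.1, 8.0]
finger_gap: 0.574
grip_force: 45.0
```

Emit:
{"method": "move_arm", "body": {"increments": [[[0, 0, 0.008, 0, 0, 0, -0.2], [0, 0, 0.008, 0, 0, 0, -0.2]]]}}

```text
time_s: 8.68
position: [0.5372, 0.1666, 0.3023]
orientation: [180.0, -0.0, 74.7]
wrist_force: [-2.6, -0.5, 9.9]
finger_gap: 0.574
grip_force: 45.0
```

Emit:
{"method": "move_arm", "body": {"increments": [[[0, 0, 0.006, 0, 0, 0, -0.2], [0, 0, 0.006, 0, 0, 0, -0.2]]]}}

```text
time_s: 8.85
position: [0.5372, 0.1666, 0.3023]
orientation: [179.9, -0.0, 74.7]
wrist_force: [-3.6, -0.5, 15.3]
finger_gap: 0.57
grip_force: 45.0
```

Firm bottom reached at 15 N. Now I turn in stages.

Emit:
{"method": "move_arm", "body": {"increments": [[[0, 0, 0, 0, 0, -0.015, -0.2], [0, 0, 0, 0, 0, -0.03, -0.2], [0, 0, 0, 0, 0, -0.045, -0.2], [0, 0, 0, 0, 0, -0.06, -0.2], [0, 0, 0, 0, 0, -0.06, -0.2]]]}}

```text
time_s: 9.27
position: [0.5378, 0.167, 0.3023]
orientation: [179.8, -0.1, 85.6]
wrist_force: [-1.4, 0.6, 12.7]
finger_gap: 0.57
grip_force: 45.0
```

Emit:
{"method": "move_arm", "body": {"increments": [[[0, 0, 0.003, 0, 0, -0.015, -0.2], [0, 0, 0.003, 0, 0, -0.03, -0.2], [0, 0, 0.003, 0, 0, -0.045, -0.2], [0, 0, 0.003, 0, 0, -0.06, -0.2], [0, 0, 0.003, 0, 0, -0.075, -0.2], [0, 0, 0.003, 0, 0, -0.075, -0.2]]]}}

```text
time_s: 9.77
position: [0.538, 0.1674, 0.3023]
orientation: [179.8, -0.1, 99.1]
wrist_force: [-1.6, 1.5, 14.7]
finger_gap: 0.564
grip_force: 45.0
```

Run:
```python
from h import *
print(ctrl.observe()['wrist_torque'], ctrl.observe()['orientation'])
```

```text
[0.14417708 0.33947605 0.05022144] [ 1.79762713e+02 -8.61981902e-02  9.90892478e+01]
```

Emit:
{"method": "move_arm", "body": {"increments": [[[0, 0, 0.001, 0, 0, -0.02, -0.2], [0, 0, 0.001, 0, 0, -0.04, -0.2], [0, 0, 0.001, 0, 0, -0.06, -0.2], [0, 0, 0.001, 0, 0, -0.08, -0.2], [0, 0, 0.001, 0, 0, -0.1, -0.2], [0, 0, 0.001, 0, 0, -0.11, -0.2], [0, 0, 0.001, 0, 0, -0.11, -0.2]]]}}

```text
time_s: 10.35
position: [0.538, 0.1676, 0.3023]
orientation: [179.7, -0.0, 118.9]
wrist_force: [-1.5, 1.0, 15.7]
finger_gap: 0.57
grip_force: 45.0
```

Emit:
{"method": "move_arm", "body": {"increments": [[[0, 0, 0, 0, 0, -0.02, -0.2], [0, 0, 0, 0, 0, -0.04, -0.2], [0, 0, 0, 0, 0, -0.06, -0.2], [0, 0, 0, 0, 0, -0.08, -0.2], [0, 0, 0, 0, 0, -0.1, -0.2], [0, 0, 0, 0, 0, -0.11, -0.2], [0, 0, 0, 0, 0, -0.11, -0.2]]]}}

```text
time_s: 10.93
position: [0.5378, 0.1678, 0.3023]
orientation: [179.7, 0.1, 138.7]
wrist_force: [-1.0, 0.6, 15.3]
finger_gap: 0.57
grip_force: 45.0
```

Run:
```python
from h import *
print(ctrl.observe()['wrist_torque'], ctrl.observe()['orientation'])
c=ctrl.capture('scene')
cv2.imwrite('pics/turned.png',cv2.cvtColor(cv2.resize(c['img'][150:270,330:490],(640,480),interpolation=cv2.INTER_CUBIC),cv2.COLOR_RGB2BGR))
```

```text
[0.18624271 0.44193926 0.06941706] [1.79737992e+02 5.60433085e-02 1.38665599e+02]
```

View pics/turned.png

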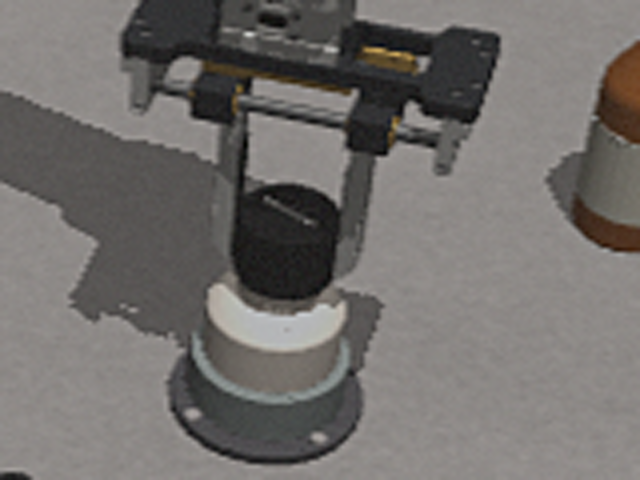

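The rib on the cap (picture 288,208) has swung by roughly 64° along with the gripper, so the cap turned without slipping. Next is a gentle lift.

Emit:
{"method": "move_arm", "body": {"increments": [[[0, 0, -0.02, 0, 0, 0, -0.2], [0, 0, -0.04, 0, 0, 0, -0.2], [0, 0, -0.06, 0, 0, 0, -0.2], [0, 0, -0.08, 0, 0, 0, -0.2], [0, 0, -0.1, 0, 0, 0, -0.2], [0, 0, -0.1, 0, 0, 0, -0.2]]]}}

```text
time_s: 11.48
position: [0.5372, 0.1662, 0.3124]
orientation: [-180.0, 0.0, 138.6]
wrist_force: [0.8, 0.8, 3.1]
finger_gap: 0.57
grip_force: 45.0
```

Emit:
{"method": "move_arm", "body": {"increments": [[[0, 0, -0.03, 0, 0, 0, -0.2], [0, 0, -0.06, 0, 0, 0, -0.2], [0, 0, -0.1, 0, 0, 0, -0.2], [0, 0, -0.15, 0, 0, 0, -0.2], [0, 0, -0.21, 0, 0, 0, -0.2], [0, 0, -0.28, 0, 0, 0, -0.2], [0, 0, -0.36, 0, 0, 0, -0.2], [0, 0, -0.43, 0, 0, 0, -0.2], [0, 0, -0.5, 0, 0, 0, -0.2], [0, 0, -0.5, 0, 0, 0, -0.2]]]}}

```text
time_s: 12.32
position: [0.5376, 0.1669, 0.3744]
orientation: [179.8, 0.1, 138.6]
wrist_force: [0.2, 0.9, 0.2]
finger_gap: 0.57
grip_force: 45.0
```

Run:
```python
from h import *
o=ctrl.observe();print(o['position'],o['orientation'],o['q'].round(1),o['wrist_force'])
M=R.from_euler('xyz',o['orientation'],degrees=True).as_matrix()
print(M.T@(np.array([.537,-.141,o['position'][2]])-o['position'])/.12)
```

```text
[0.53764316 0.16687367 0.37443475] [1.79825307e+02 9.88992126e-02 1.38557134e+02] [  3.1  34.7 -36.1 102.4  25.6  51.    4. ] [0.15084967 0.9460921  0.19928973]
[-1.69409004 -1.92677287 -0.00295047]
```

Emit:
{"method": "move_arm", "body": {"increments": [[[-0.08, -0.09, 0, 0, 0, 0, -0.2], [-0.2, -0.23, 0, 0, 0, 0, -0.2], [-0.34, -0.39, 0, 0, 0, 0, -0.2], [-0.49, -0.56, 0, 0, 0, 0, -0.2], [-0.64, -0.73, 0, 0, 0, 0, -0.2], [-0.76, -0.87, 0, 0, 0, 0, -0.2], [-0.847, -0.963, 0, 0, 0, 0, -0.2]]]}}

```text
time_s: 12.9
position: [0.5366, 0.0098, 0.372]
orientation: [-179.9, 0.0, 138.4]
wrist_force: [1.3, -0.5, -0.4]
finger_gap: 0.569
grip_force: 45.0
```

Emit:
{"method": "move_arm", "body": {"increments": [[[-0.1, -0.11, 0, 0, 0, 0.025, -0.2], [-0.23, -0.26, 0, 0, 0, 0.05, -0.2], [-0.38, -0.43, 0, 0, 0, 0.08, -0.2], [-0.52, -0.59, 0, 0, 0, 0.11, -0.2], [-0.66, -0.75, 0, 0, 0, 0.14, -0.2], [-0.78, -0.88, 0, 0, 0, 0.17, -0.2], [-0.847, -0.963, 0, 0, 0, 0.2, -0.2], [-0.847, -0.963, 0, 0, 0, 0.2, -0.2], [-0.847, -0.963, 0, 0, 0, 0.2, -0.2]]]}}

```text
time_s: 13.65
position: [0.5365, -0.1414, 0.3722]
orientation: [-180.0, -0.0, 102.6]
wrist_force: [-1.5, -0.3, -0.1]
finger_gap: 0.572
grip_force: 45.0
```

Run:
```python
from h import *
o=ctrl.observe();print(o['position'],o['orientation'],o['q'].round(1),o['wrist_force'],o['grip_force'])
c=ctrl.capture('scene')
for l in('cap','dish'):
    for r in ctrl.regions_of(l,c)[:1]: print(l,r['conf'],np.array(r['box'])*[640,480,640,480])
w=cv2.cvtColor(c['img'],cv2.COLOR_RGB2BGR)
def proj(k,P):
    q=(P-np.array(k['eye']))@att(k['attitude']);return np.c_[q[:,0]/q[:,2]*k['fx']+k['cx'],q[:,1]/q[:,2]*k['fy']+k['cy']]
a=np.linspace(0,2*np.pi,60);x0,y0=190,170
w=cv2.resize(w[y0:y0+150,x0:x0+150],None,fx=4,fy=4,interpolation=cv2.INTER_CUBIC)
rim=o['position'][2]-.2093+.0017
for x,y,r,z,col in ((.537,-.141,.06,.014,(0,0,255)),(o['position'][0],o['position'][1],.027,.163,(0,255,0)),(o['position'][0],o['position'][1],.027,.201,(0,255,255))):
    P=np.c_[x+r*np.cos(a),y+r*np.sin(a),0*a+z]
    cv2.polylines(w,[((proj(c,P)-[x0,y0]+.5)*4).round().astype(np.int32)],True,col,1)
cv2.imwrite('pics/dish.png',w)
```

```text
[ 0.53646118 -0.14138917  0.37215851] [-1.79985438e+02 -1.58315491e-02  1.02643155e+02] [ 29.6  32.5 -27.  103.9  19.1  48.2   6. ] [-1.47896508 -0.27804856 -0.14703104] 44.99908648431301
cap 0.95 [243.392 201.6   262.976 236.016]
dish 0.69 [237.184 260.016 295.104 305.184]
```

View pics/dish.png

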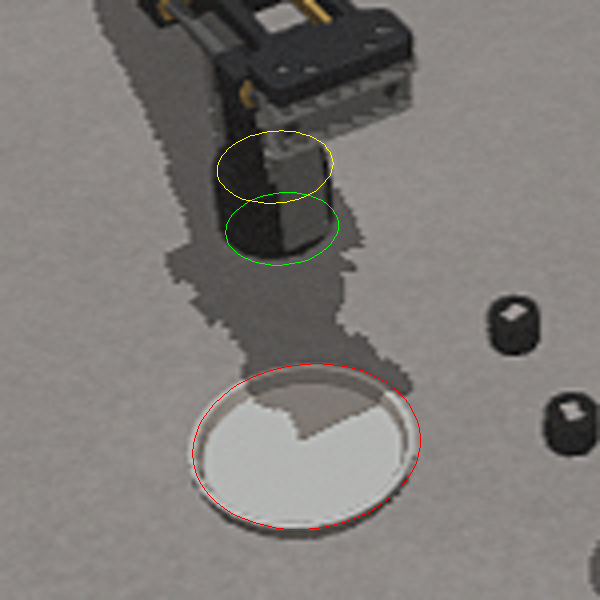

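The cap is held over the dish. The red dish circle matches the dish rim (centre about 305,447), so the position is good and I'm lowering.

Emit:
{"method": "move_arm", "body": {"increments": [[[0, 0, 0.1, 0, 0, 0, -0.2], [0, 0, 0.25, 0, 0, 0, -0.2], [0, 0, 0.42, 0, 0, 0, -0.2], [0, 0, 0.6, 0, 0, 0, -0.2], [0, 0, 0.77, 0, 0, 0, -0.2], [0, 0, 0.9, 0, 0, 0, -0.2], [0, 0, 1, 0, 0, 0, -0.2], [0, 0, 1, 0, 0, 0, -0.2]]]}}

```text
time_s: 14.47
position: [0.5359, -0.1401, 0.2502]
orientation: [-179.8, -0.1, 102.7]
wrist_force: [0.2, -0.6, -0.0]
finger_gap: 0.571
grip_force: 45.0
```

Emit:
{"method": "move_arm", "body": {"increments": [[[0, 0, 0.08, 0, 0, 0, -0.2], [0, 0, 0.15, 0, 0, 0, -0.2], [0, 0, 0.21, 0, 0, 0, -0.2], [0, 0, 0.25, 0, 0, 0, -0.2], [0, 0, 0.28, 0, 0, 0, -0.2], [0, 0, 0.3, 0, 0, 0, -0.2], [0, 0, 0.3, 0, 0, 0, -0.2]]]}}

```text
time_s: 15.05
position: [0.5365, -0.1413, 0.216]
orientation: [-180.0, -0.0, 102.6]
wrist_force: [0.3, -0.3, -0.1]
finger_gap: 0.568
grip_force: 45.0
```

Expected contact is at TCP z≈0.2115, so I go down in fine steps.

Emit:
{"method": "move_arm", "body": {"increments": [[[0, 0, 0.008, 0, 0, 0, -0.2], [0, 0, 0.016, 0, 0, 0, -0.2], [0, 0, 0.025, 0, 0, 0, -0.2], [0, 0, 0.025, 0, 0, 0, -0.2]]]}}

```text
time_s: 15.38
position: [0.5366, -0.1413, 0.2133]
orientation: [180.0, 0.0, 102.6]
wrist_force: [0.1, -0.8, -1.4]
finger_gap: 0.569
grip_force: 45.0
```

Emit:
{"method": "move_arm", "body": {"increments": [[[0, 0, 0.006, 0, 0, 0, -0.2], [0, 0, 0.012, 0, 0, 0, -0.2], [0, 0, 0.012, 0, 0, 0, -0.2]]]}}

```text
time_s: 15.63
position: [0.5366, -0.1413, 0.2118]
orientation: [-180.0, -0.0, 102.6]
wrist_force: [0.5, -0.1, -0.5]
finger_gap: 0.57
grip_force: 45.0
```

Emit:
{"method": "move_arm", "body": {"increments": [[[0, 0, 0.006, 0, 0, 0, -0.2], [0, 0, 0.008, 0, 0, 0, -0.2], [0, 0, 0.008, 0, 0, 0, -0.2]]]}}

```text
time_s: 15.88
position: [0.5367, -0.1412, 0.2115]
orientation: [180.0, 0.0, 102.6]
wrist_force: [-0.7, 1.4, 5.4]
finger_gap: 0.574
grip_force: 45.0
```

Emit:
{"method": "move_arm", "body": {"increments": [[[0, 0, 0.004, 0, 0, 0, -0.2], [0, 0, 0.006, 0, 0, 0, -0.2], [0, 0, 0.006, 0, 0, 0, -0.2]]]}}

```text
time_s: 16.13
position: [0.5367, -0.1412, 0.2114]
orientation: [180.0, 0.0, 102.6]
wrist_force: [-1.6, 1.5, 10.7]
finger_gap: 0.57
grip_force: 45.0
```

Contact is at 0.2114 with a firm seat. I'll relax the press and open only partly, since the dish wall is near.

Emit:
{"method": "move_arm", "body": {"increments": [[[0, 0, -0.008, 0, 0, 0, -0.2], [0, 0, -0.008, 0, 0, 0, -0.2]]], "squeeze": 10}}

```text
time_s: 16.3
position: [0.5368, -0.1413, 0.2114]
orientation: [180.0, 0.0, 102.6]
wrist_force: [-1.0, 0.0, -0.5]
finger_gap: 0.578
grip_force: 10.0
```

Emit:
{"method": "move_arm", "body": {"increments": [[[0, 0, 0, 0, 0, 0, 0.18], [0, 0, 0, 0, 0, 0, 0.22], [0, 0, 0, 0, 0, 0, 0.27], [0, 0, 0, 0, 0, 0, 0.33], [0, 0, 0, 0, 0, 0, 0.38], [0, 0, 0, 0, 0, 0, 0.38], [0, 0, 0, 0, 0, 0, 0.38]]]}}

```text
time_s: 16.88
position: [0.5366, -0.1413, 0.2111]
orientation: [-180.0, 0.0, 102.6]
wrist_force: [0.4, 0.8, -0.1]
finger_gap: 0.689
grip_force: 0.0
```

Emit:
{"method": "move_arm", "body": {"increments": [[[0, 0, -0.05, 0, 0, 0, 0.38], [0, 0, -0.12, 0, 0, 0, 0.38], [0, 0, -0.22, 0, 0, 0, 0.4], [0, 0, -0.35, 0, 0, 0, 0.4], [0, 0, -0.5, 0, 0, 0, 0.4], [0, 0, -0.66, 0, 0, 0, 0.4], [0, 0, -0.82, 0, 0, 0, 0.4], [0, 0, -0.95, 0, 0, 0, 0.4], [0, 0, -1, 0, 0, 0, 0.4], [0, 0, -1, 0, 0, 0, 0.4]]]}}

```text
time_s: 17.72
position: [0.5371, -0.1414, 0.3335]
orientation: [179.8, 0.1, 102.6]
wrist_force: [0.7, 0.1, 0.5]
finger_gap: 0.7
grip_force: 0.0
```

Run:
```python
from h import *
o=ctrl.observe();print(o['position'],o['wrist_force'],o['grip_force'])
c=ctrl.capture('scene')
cv2.imwrite('pics/end.png',cv2.cvtColor(cv2.resize(c['img'][170:320,190:390],(800,600),interpolation=cv2.INTER_CUBIC),cv2.COLOR_RGB2BGR))
```

```text
[ 0.53712254 -0.14137177  0.33346554] [0.71842844 0.11624485 0.4563691 ] 0.0
```

View pics/end.png

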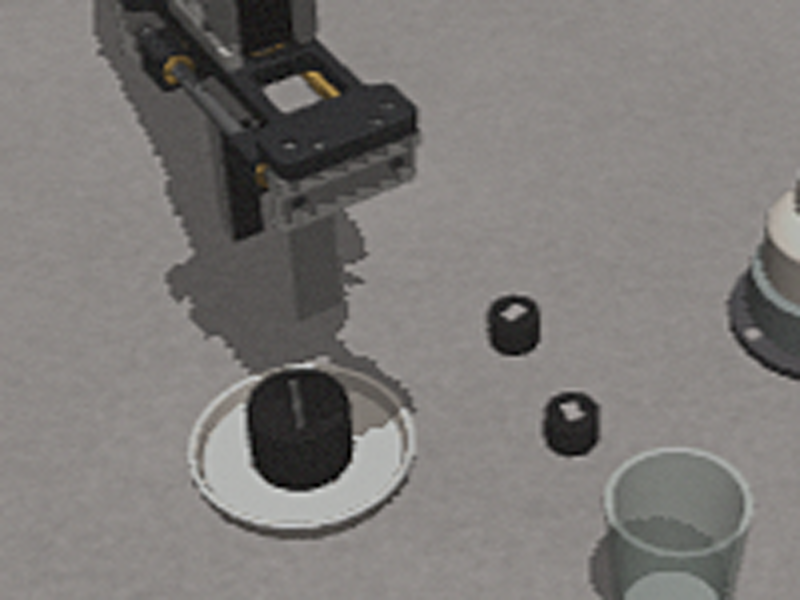

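The cap stands flat, mouth down, in the middle of the dish (cap about 300,430; dish centre about 303,447). The gripper is clear and nothing else has moved, so I'm handing in.

```bash
python3 -c "
from station import ctrl
print(ctrl.finish_job())"
```

```text
the job is handed in; nothing more can be done
None
```

I pressed the cap to its bottom at about 15 N, turned it 64° anticlockwise, lifted it off and set it mouth down near the centre of the dish; the last picture shows the dish and its neighbours in place, and I handed the job in at about 18 s (the hand-in gave no verdict).

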